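# Free a drained mould from the ratchet clamp

### The arm

A 6-joint arm with a two-finger parallel gripper is mounted at the origin on the work surface. World frame = base frame: x ahead of the robot, y to its left, z up, the work surface at z = 0. Lengths are in m, angles in rad, forces in N, time in s.
With the tool pointing down it reaches from about 0.325 to 0.75 m from the base axis. Payload 7.6 kg.
Tool frame: the origin (TCP) lies midway between the tips of the shut fingers; the grasp point (between the pads) lies manip.grip_point_offset behind it (manip.grip_point_offset is the distance from the TCP to the grasp point, in m); y points along the fingers, x is the direction in which the jaws open and shut, and the axes are right-handed (so a half turn about y gives the same grasp; the last joint's range is limited). The gripper opens to 85 mm and grips with 20 to 120 N. Pads are 22 mm wide; open, the fingers measure 114 mm over their backs; the gripper's body (76 mm by 85 mm) begins 54 mm behind the grasp point. The pads swing forward as they close: fully open they stand 13 mm farther back than shut.
Start: joints at [-1.218, 0.052, 1.401, -0, 1.689, -0.07], TCP at [0.215, -0.479, 0.231] pointing down, gripper open.
Joint ranges: [-2.9, 2.9], [-0.91, 2.17], [0.12, 2.37], [-1.06, 4.2], [0.26, 2.73], [-2.93, 2.93]. Speed limits (rad/s): [2.57, 2.57, 3.01, 3.14, 3.14, 3.14].

### API

Orientations are given as a unit quaternion [x, y, z, w].
In Python, from cell import manip gives the robot as it stands. The module is installed in compiled form; this text tells all that it offers. Calls block until the motion is done:
- manip.reach(position, orientation): joint-space move of the TCP to a pose.
- manip.move_straight(position, rot=None, v=0.15, max_force=None): straight line of the TCP; rot=None keeps the orientation; v is the mean speed in m/s. With max_force (N) it stops when the force on the tool has changed by that much, and returns True; else False.
- manip.move_j(angles): joint-space move.
- manip.gripper_to(opening): opening from 0.0 (shut) to 1.0 (fully open); the grip force is fixed at half the most; returns when the fingers have stopped.
- manip.dwell(seconds).
- manip.inverse_kinematics(position, orientation): joint angles nearest the present ones, or None.
- manip.grab_frame(name): name is "scene" or "top" or "wrist"; returns a dict with "frame" (420x560x3 uint8, red, green, blue), "range_z" (420x560 float32, m along the optical axis (not along the pixel's ray), 0 where there is no reading), "fx", "fy", "cx", "cy" (pixels), "world_to_cam" (4x4, takes a point from world to camera coordinates). Camera axes: x right, y down, z forward; pixel columns grow to the right and rows downward; lengths in m; the calibration is good to about 2 mm. A picture is of the moment at which its call begins.
A pose or a line that the arm cannot do raises manip.IKError and nothing moves.
- manip.job_done(): hands the job in, once; it reports no verdict.
Readings, each from a call of its own:
- manip.get_t(): time.
- manip.get_qpos(): joint angles.
- manip.get_joint_velocities(): joint speeds.
- manip.get_joint_torque(): joint torques, N m.
- manip.get_position(): TCP position.
- manip.get_orientation(): TCP orientation.
- manip.get_ft_force(): force on the tool from outside, world axes, zero at the start.
- manip.get_torque(): the same for the moment, N m.
- manip.get_grip_width(): opening from 0.0 (shut) to 1.0 (fully open).
Only numpy, scipy, OpenCV 4.12 (cv2) and the standard library are available. Lean on these libraries where they do the work, as an engineer would, in place of code of your own. Each camera call takes 0.05 s, during which the arm holds its last target. There are 200 camera calls.

### The job

The plaster mould in the sloping blue clamp has finished draining: flip the red-knobbed ratchet pawl right over so that it lets go, slide the yellow jaw all the way back up the slope, then lift the mould out and set it down gently, flat and pour hole up, wholly on the bare part of the wooden drying board and let go. Leave the pawl thrown over and the jaw back, and do not disturb the other things.

Things in the scene. Friction and masses are not known exactly. Their poses are not given: they have to be found in the camera images.
- cradle: Fixed blue draining clamp, 290 wide (y), 265 deep, 345 high (395 with two small pots on its shelf). Origin on the table, mid-foot. Its x: level, uphill (roughly to the robot's right), z up. The 190 mm wide dark steel bed rises at 22 degrees to +x from the point cradle x -100, z 45; below, 'bed x' runs uphill from that point, 'bed z' square off the bed, y as the cradle's (left looking uphill).
- pawl (a joint): Ratchet pawl, rad; hinged at the jaw's +y side, axis along y, at bed x 106 plus jaw value, y 66, bed z 35. 0: toe in the rack, jaw blocked uphill (free play under 10 mm). Grows as the knob is thrown downhill, to the stop at 1.40. Falls over by its own weight once the rod is past plumb, about 0.35, and stays there; before that it may fall back. Under 1 N at the knob.
- pawl_knob (a point): Centre of the red ball knob, 22 across, on an 8 mm steel rod, 85 from the hinge. Engaged, the rod leans uphill, 50 degrees up from the bed (knob at bed x 161 plus jaw value, bed z 100); thrown, it leans downhill at 130 degrees. Push or hook it from its uphill side, downhill along its arc (a straight push too low on it may jam). It swings beside the jaw's +y flank, above the jaw's top.
- jaw (a joint): Yellow jaw on the bed, m: 0 closed, grows uphill, 0.06 fully back. Stays where left; takes 5 to 10 N to slide. 40 long, 90 wide, top at bed z 66; clamping face at bed x 86.5 plus its value. A lip at its top reaches 16 mm downhill over the mould's end, so the mould cannot be lifted until the jaw is back.
- jaw_handle (a point): Top middle of the jaw's black upright handle plate, which is 14 thick along the slope, 50 wide (y) and stands 44 mm square off the jaw's top (bed z 66 to 110). Push it uphill with closed fingers or pinch it.
- mould: Loose white plaster block 85 long (its x) x 52 wide (its y) x 55 high (its z), 0.2 to 0.4 kg, grey seam round it, brown pour hole in the middle of its top. Origin: centre of its underside. At the start it lies flat on the bed (tilted 22 degrees), x uphill, lower end on the stop. Grip it across y; 60 mm is free on either side.
- board: Fixed wooden drying board, 200 (its x) x 260 (its y) mm, top 18 mm above the table. Origin under its centre, at table height. The terracotta mug stands on its -y end; the other end is bare.
- mug: Loose terracotta mug, 66 across, 75 high, handle at its +y side, origin at its underside. Bystander.
- jar: Loose green jar, 64 across, 85 high, standing off the clamp's +y side. Bystander.
- bowl: Loose white bowl, 120 across, 50 high, beyond the board. Bystander.
- rib: Loose flat wooden rib, 50 x 90 x 8, beyond the board. Bystander.
- trimmer: Loose trimming tool, about 150 long, 12 thick, lying off the clamp's +y side. Bystander.
- seat (a point): Point on the bed under the middle of the mould's place (bed x 42.5, y 0, bed z 0). A blue stop 28 mm high across the bed at bed x -15 to 0 carries the mould's lower end.
- shelf_edge (a point): Middle of the lower front edge of the wooden shelf over the clamp, 330 mm over the table. The shelf covers cradle x 20 to 80, y -150 to 150, on posts at y +-135. It overhangs the pawl and the open jaw: no room for a gripper pointing straight down. Come in tilted 35 to 45 degrees, fingers pointing uphill and down, gripper's body leaning to the low side.
Things that resemble listed ones, but are neither listed nor needed, are in the scene too. What is shaped like the mould but pink, purple or turquoise is not meant.

How it is judged:
On the way, in this order (a step that is already met when the one before it is completed fails the run):
1. the pawl is thrown right over (value of joint pawl above 1.2 rad), for 0.2 s.
2. the jaw is slid all the way back (value of joint jaw above 0.054 m), for 0.2 s.
3. the mould is lifted clear of the clamp (contact force between mould and cradle below 0.01 N and distance between mould and seat above 0.05 m), for 0.1 s.
At the end, for the whole second after the job is handed in: the pawl is still thrown over (above 1.2 rad), the jaw still back (above 52 mm), and the mould is at rest, level (within 0.08 rad, pour hole up), its underside on the board's top (within 4 mm) and its centre at least 25 mm inside the board's edges (value of joint pawl above 1.2 rad and value of joint jaw above 0.052 m and x of mould in the frame of board between -0.075 and 0.075 m and y of mould in the frame of board between -0.105 and 0.105 m and z of mould in the frame of board between 0.014 and 0.022 m and angle between mould's own z axis and vertical below 0.08 rad and linear speed of mould below 0.02 m/s); the robot touches nothing.
It fails at once if the mould is dropped or banged on to the board (coming down at over 0.45 m/s, as from a 10 mm drop) (linear speed of mould above 0.45 m/s and z of mould in the frame of board between 0.005 and 0.03 m and x of mould in the frame of board between -0.13 and 0.13 m and y of mould in the frame of board between -0.16 and 0.16 m).
It fails at once if the mug, jar, bowl, rib or trimmer is moved by more than 30 mm (distance of any of mug, jar, bowl, rib, trimmer from where it was at the start of the episode above 0.03 m).
It also fails if it takes over 69 s, if anything falls off the work surface, if the arm or the gripper's body presses on something with over 40 N, if the wrist force passes 120 N, or if a joint passes its speed limit or range.

## Working session

There is one attempt and no reset: what is moved stays moved. The work goes in short steps, each a Python script; the robot and the scene stay as the last script left them, time stands still between calls to the robot, and variables do not carry over. Pictures are saved under pics/ and viewed, about 8 in all and at most 12, crops included, and the job is handed in when it is done.

```bash
mkdir -p pics; cat > h.py <<'E'
import numpy as np, cv2
from cell import manip
from scipy.spatial.transform import Rotation as R
def snap(name, tag):
    f=manip.grab_frame(name); np.savez(f'{tag}.npz',**{k:np.asarray(v) for k,v in f.items()})
    cv2.imwrite(f'pics/{tag}.png',f['frame'][:,:,::-1]); return f
def cloud(f):
    z=f['range_z']; v,u=np.indices(z.shape)
    P=np.stack([(u-f['cx'])/f['fx']*z,(v-f['cy'])/f['fy']*z,z],-1)
    T=np.linalg.inv(f['world_to_cam']); return P@T[:3,:3].T+T[:3,3]
E
python3 - <<'E'
from h import *
a=snap('scene','s0'); b=snap('top','t0')
cv2.imwrite('pics/both0.png',cv2.resize(np.vstack([a['frame'],b['frame']])[:,:,::-1],None,fx=.71,fy=.71))
print(manip.get_t(),manip.grip_point_offset,manip.get_orientation())
for f in(a,b):print(np.linalg.inv(f['world_to_cam']).round(3),f['fx'])
E
```

```text
0.1 0.0187 [-0.59349744  0.38434574 -0.38358808  0.5940533 ]
[[ 0.856  0.293 -0.425  0.987]
 [ 0.516 -0.504  0.693 -0.754]
 [-0.011 -0.813 -0.583  0.845]
 [ 0.     0.     0.     1.   ]] 417.1236268101869
[[ 0.022 -0.994  0.105  0.362]
 [-1.    -0.025 -0.02   0.02 ]
 [ 0.022 -0.105 -0.994  1.585]
 [ 0.     0.     0.     1.   ]] 439.7792648549488
```

View pics/s0.png

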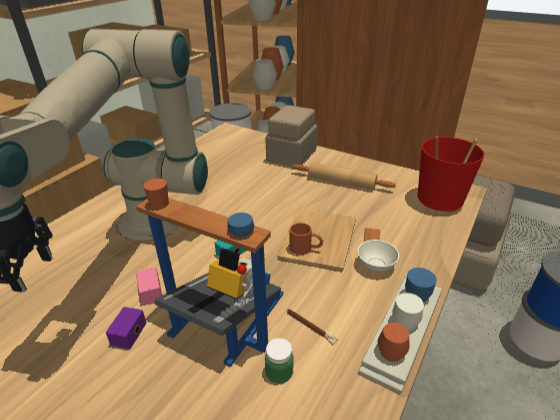

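View pics/t0.png

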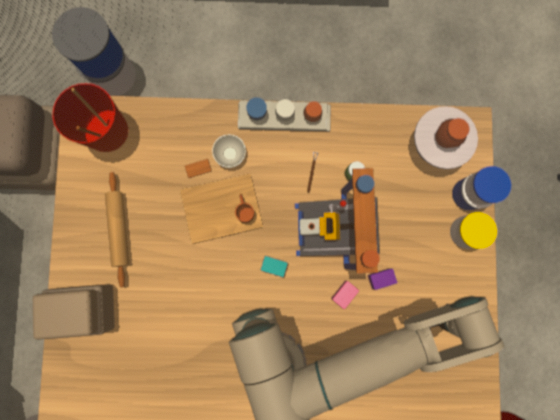

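The top view puts the clamp at about (335,225), with uphill to the image right (world −y). The pawl knob is near (343,203), the mould at (312,226), the board at (222,208) with the mug at its right end, and the jar, trimmer and bowl above. Next I'll measure from the depth data.

```bash
cat > m.py <<'E'
from h import *
def rect(P,m,nm):
    p=P[m]; r=cv2.minAreaRect((p[:,:2]*1000).astype(np.float32)); print(nm,m.sum(),'rect mm',np.round(r[0],1),np.round(r[1],1),round(r[2],1),'z',np.percentile(p[:,2],[5,50,95]).round(4))
    return p
f=dict(np.load('t0.npz')); P=cloud(f); F=f['frame']; hsv=cv2.cvtColor(F,cv2.COLOR_RGB2HSV); H,S,V=[hsv[...,i].astype(int) for i in range(3)]
v,u=np.indices(H.shape); box=lambda a,b,c,d:(u>=a)&(u<=b)&(v>=c)&(v<=d)
z=P[...,2]
print('table noise',z[280:330,180:220].mean(),z[280:330,180:220].std())
b=box(170,275,165,250)&(z>.011)&(z<.026); b=cv2.erode(b.astype(np.uint8),np.ones((3,3)))>0; b=cv2.dilate(b.astype(np.uint8),np.ones((3,3)))>0
n,l,st,c=cv2.connectedComponentsWithStats(b.astype(np.uint8)); i=1+st[1:,4].argmax(); rect(P,l==i,'board')
rect(P,box(225,262,188,232)&(z>.05)&(z<.12),'mug')
p=rect(P,box(345,385,160,280)&(z>.33)&(z<.355),'shelf')
p=rect(P,box(295,330,210,245)&(S<60)&(V>150)&(z>.06),'mould'); 
A=np.c_[p[:,:2],np.ones(len(p))]; q=np.linalg.lstsq(A,p[:,2],rcond=None)[0]; print('plane',q, 'tilt',np.degrees(np.arctan(np.hypot(*q[:2]))),'dir',np.degrees(np.arctan2(q[1],q[0])))
rect(P,box(300,360,205,250)&(H>20)&(H<32)&(S>150)&(V>120)&(z>.05),'jaw')
k=box(330,352,190,215)&((H<6)|(H>174))&(S>170)&(V>100)&(z>.1); rect(P,k,'knob'); print(P[k].mean(0), P[k].max(0))
rect(P,box(335,375,155,185)&(z>.03)&(z<.12)&(u<368),'jar')
g=dict(np.load('s0.npz')); Q=cloud(g); F=g['frame']; hsv=cv2.cvtColor(F,cv2.COLOR_RGB2HSV); H,S,V=[hsv[...,i].astype(int) for i in range(3)]
k=box(225,260,255,285)&((H<6)|(H>174))&(S>170)&(V>100); print('knob scene',k.sum(),Q[k].mean(0),u[k].mean(),v[k].mean())
k=box(200,250,255,300)&(H>20)&(H<32)&(S>150)&(V>120); rect(Q,k,'jaw scene')
c=np.vstack([F[200:360,140:300],])
t=f['frame'][150:290,170:390]
cv2.imwrite('pics/crop1.png',np.hstack([cv2.resize(c,(480,480),interpolation=2),])[:,:,::-1]);cv2.imwrite('pics/crop2.png',cv2.resize(t,None,fx=3.5,fy=3.5,interpolation=2)[:,:,::-1])
E
python3 m.py
```

```text
table noise 0.005291111681420604 0.07917054772624868
board 3430 rect mm [545.7 199.7] [200.6 260. ] 14.7 z [0.0138 0.0192 0.0244]
mug 145 rect mm [538.3 109.8] [64.5 91.7] 79.4 z [0.0568 0.0882 0.0972]
shelf 1760 rect mm [ 483.9 -246.7] [298.8  61.9] 2.6 z [0.3404 0.3454 0.3496]
mould 213 rect mm [ 479.7 -108. ] [50.  58.3] 3.7 z [0.0987 0.1086 0.1217]
plane [ 0.0417562  -0.36802718  0.05035278] tilt 20.324046389933393 dir -83.52692710997839
jaw 314 rect mm [ 418.8 -107.4] [ 85.1 266.3] 41.7 z [0.1337 0.1454 0.1576]
knob 26 rect mm [ 547.6 -206.1] [16.9 12.9] 88.4 z [0.2021 0.2089 0.2128]
[ 0.54726149 -0.20555822  0.2084067 ] [ 0.55401106 -0.19754396  0.2171683 ]
jar 159 rect mm [ 676.  -251.9] [ 44.6 102.5] 44.7 z [0.0422 0.0837 0.0918]
knob scene 63 [ 0.54684338 -0.20853275  0.20037924] 241.25396825396825 268.6190476190476
jaw scene 788 rect mm [ 735.4 -436.5] [100.  803.9] 45.5 z [0.102  0.1293 0.1524]
```

```bash
cat >> h.py <<'E'
a=np.radians(2.6); CX=np.array([np.sin(a),-np.cos(a),0]); CY=np.array([np.cos(a),np.sin(a),0]); Z=np.array([0,0,1.])
C0=np.array([.4839,-.2467,0])-.05*CX
s,c=np.sin(np.radians(22)),np.cos(np.radians(22)); BX=c*CX+s*Z; BZ=c*Z-s*CX; B0=C0-.1*CX+.045*Z
def B(x,y,z): return B0+(x*BX+y*CY+z*BZ)/1000
def tool(th,sg=1,cx=CX,cy=CY):   # th deg: fingers' tilt uphill from straight down; returns quat, finger dir, perpendicular (uphill-up)
    t=np.radians(th); y=np.sin(t)*cx-np.cos(t)*Z; x=sg*cy; n=np.cos(t)*cx+np.sin(t)*Z
    return R.from_matrix(np.c_[x,y,np.cross(x,y)]).as_quat(), y, n
def ball(phi,j=0): p=np.radians(50)+phi; return B(106+j+85*np.cos(p),66,35+85*np.sin(p))
def info(t): print(t,'t',round(manip.get_t(),2),'tcp',manip.get_position(),'F',np.round(manip.get_ft_force(),1),'q',np.round(manip.get_qpos(),2))
E
python3 - <<'E'
from h import *
print('knob pred',ball(0)); print(R.from_quat(manip.get_orientation()).as_matrix().round(2))
for sg in(1,-1):
    for th in (35,40):
        q,y,n=tool(th,sg); 
        for nm,p in [('pre',ball(0)+.034*n-.1*y),('hook',ball(0)+.03*n+.008*y),('end',ball(.8)+.02*n+.008*y),('jaw0',B(80,0,82)),('jaw1',B(152,0,82))]:
            r=manip.inverse_kinematics(p,q); print(sg,th,nm,None if r is None else np.round(r,2))
    for th in (22,30):
        q,y,n=tool(th,sg); r=manip.inverse_kinematics(B(42,0,10),q); print(sg,th,'mould',r is not None and np.round(r,2))
    q,y,n=tool(0,sg,np.array([-np.cos(np.radians(14.7)),-np.sin(np.radians(14.7)),0]),np.array([np.sin(np.radians(14.7)),-np.cos(np.radians(14.7)),0])); 
    print('down',sg,[ (lambda r: r is not None and np.round(r,2))(manip.inverse_kinematics(p,tool(0,sg)[0])) for p in ([.23,-.479,.5],[.42,.02,.5],[.53,.258,.04])])
E
```

```text
knob pred [ 0.54808271 -0.20518244  0.19799954]
[[ 0.41 -0.    0.91]
 [-0.91  0.    0.41]
 [-0.   -1.    0.  ]]
1 35 pre [-0.1   0.09  1.33 -0.6   1.62 -0.2 ]
1 35 hook [-0.2   0.15  1.44 -0.6   1.41 -0.19]
1 35 end [-0.07  0.13  1.48 -0.61  1.47 -0.07]
1 35 jaw0 [-0.04 -0.01  1.73 -0.62  1.4   0.02]
1 35 jaw1 [-0.17 -0.02  1.69 -0.61  1.37 -0.13]
1 40 pre [-0.04  0.09  1.36 -0.7   1.6  -0.15]
1 40 hook [-0.17  0.15  1.47 -0.69  1.4  -0.13]
1 40 end [-0.03  0.14  1.5  -0.7   1.47 -0.01]
1 40 jaw0 [ 0.01  0.01  1.75 -0.71  1.41  0.09]
1 40 jaw1 [-0.13 -0.02  1.71 -0.7   1.36 -0.06]
1 22 mould [-0.13  0.06  1.77 -0.4   1.27 -0.07]
1 30 mould [-0.06  0.08  1.79 -0.55  1.26  0.06]
down 1 [array([-1.19,  0.22,  0.67, -0.  ,  2.25, -1.24]), array([-0.04, -0.11,  1.01, -0.  ,  2.24, -0.09]), array([ 0.39,  0.37,  1.42, -0.  ,  1.34,  0.35])]
-1 35 pre None
-1 35 hook None
-1 35 end None
-1 35 jaw0 None
-1 35 jaw1 None
-1 40 pre None
-1 40 hook None
-1 40 end None
-1 40 jaw0 None
-1 40 jaw1 None
-1 22 mould False
-1 30 mould False
down -1 [array([-1.19,  0.22,  0.67, -0.  ,  2.25,  1.9 ]), False, array([ 0.39,  0.37,  1.42,  0.  ,  1.34, -2.8 ])]
```

```bash
python3 - <<'E'
from h import *
manip.move_straight([.23,-.479,.50],v=.3)
q0=tool(0)[0]; manip.reach([.42,.02,.50],q0)
q,y,n=tool(40); manip.gripper_to(0); manip.reach(ball(0)+.034*n-.1*y,q); info('pre')
w=snap('wrist','w1'); P=cloud(w)
h=cv2.cvtColor(w['frame'],cv2.COLOR_RGB2HSV).astype(int); k=((h[...,0]<6)|(h[...,0]>174))&(h[...,1]>170)&(h[...,2]>100)
for i in range(3): pass
n_,l,st,ce=cv2.connectedComponentsWithStats(k.astype(np.uint8))
for i in range(1,n_):
    if st[i,4]>30: print(st[i],ce[i],np.median(P[l==i],0))
print('pred knob',ball(0)); T=w['world_to_cam']
for p in (ball(0),B(106,0,110),B(42.5,0,55)): 
    x=T[:3,:3]@p+T[:3,3]; print(x[:2]/x[2]*w['fx']+[w['cx'],w['cy']])
E
```

```text
pre t 5.02 tcp [ 0.54656936 -0.16680532  0.29798234] F [-0.4 -0.1  1.1] q [-0.04  0.09  1.36 -0.69  1.61 -0.15]
[266 166  25  25 503] [278.04373757 177.75347913] [ 0.54528494 -0.20200068  0.20478718]
pred knob [ 0.54808271 -0.20518244  0.19799954]
[281.17878996 174.17195246]
[186.37723098 109.27274053]
[190.52852202   0.23618478]
```

View pics/w1.png

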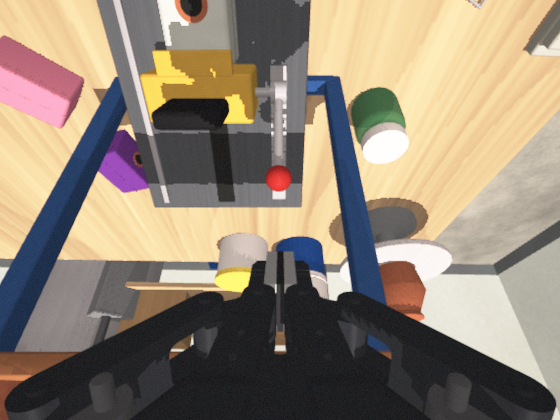

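The wrist view shows the knob at (278,178), within 5 px of the prediction, and the handle top at (190,110) where expected. The path is clear, so I'll hook the pawl now.

```bash
python3 - <<'E'
from h import *
q,y,n=tool(40)
print('hit',manip.move_straight(ball(0)+.034*n+.010*y,v=.1,max_force=8)); info('hook')
print(manip.move_straight(ball(0)+.024*n+.010*y,v=.04,max_force=6))
for phi in np.arange(.1,1.01,.1):
    if manip.move_straight(ball(phi)+.019*n+.010*y,v=.08,max_force=12): info('force at %.1f'%phi); break
info('end'); p=np.array(manip.get_position())
manip.move_straight(p+.01*n-.02*y,v=.1); manip.move_straight(p+.01*n-.13*y,v=.2); manip.dwell(.3)
info('out')
w=snap('wrist','w2')
E
```

```text
hit False
hook t 6.32 tcp [ 0.54987751 -0.23735533  0.21288639] F [-1.4 -0.5  0.2] q [-0.17  0.15  1.47 -0.69  1.4  -0.14]
False
force at 0.1 t 6.92 tcp [ 0.54947419 -0.22058372  0.20777127] F [ 0.5 -1.1  0.7] q [-0.14  0.15  1.48 -0.7   1.41 -0.1 ]
end t 6.92 tcp [ 0.54947419 -0.22058372  0.20777127] F [ 0.5 -1.1  0.7] q [-0.14  0.15  1.48 -0.7   1.41 -0.1 ]
out t 8.31 tcp [ 0.54580997 -0.14522991  0.31297279] F [-0.  -0.4  0.1] q [-0.    0.09  1.33 -0.71  1.66 -0.13]
```

View pics/w2.png

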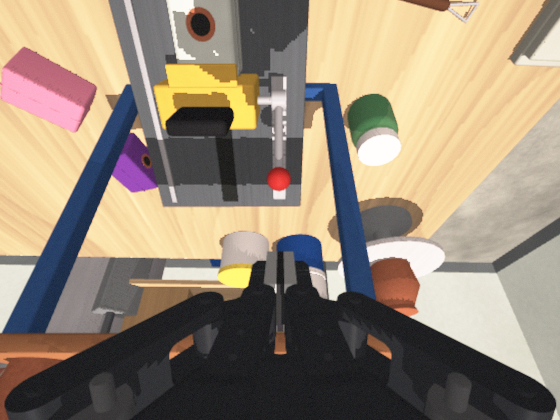

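The pawl hasn't moved: the knob is still at (279,179). The force stop tripped on the contact bump, and the reading afterwards is only about 1 N. I'll retry more slowly with a higher threshold.

```bash
python3 - <<'E'
from h import *
q,y,n=tool(40)
manip.move_straight(ball(0)+.034*n-.02*y,v=.2)
print('hit',manip.move_straight(ball(0)+.034*n+.011*y,v=.1,max_force=8))
manip.move_straight(ball(0)+.023*n+.011*y,v=.04,max_force=15)
for phi in np.arange(.05,1.01,.05):
    r=manip.move_straight(ball(phi)+.019*n+.011*y,v=.05,max_force=25)
    F=np.array(manip.get_ft_force()); print(round(phi,2),F.round(1),end=' ')
    if r or np.linalg.norm(F)>15: info('STOP'); break
info('end'); w=snap('wrist','w3')
E
```

```text
hit False
0.05 [-1.4 -3.3 10.5] 0.1 [-1.7 -3.5 10.8] 0.15 [0.4 0.6 0.2] 0.2 [0.5 0.3 0.6] 0.25 [ 0.1 -0.2 -0.8] 0.3 [ 0.5  0.3 -0.1] 0.35 [-0.1  0.3 -0.4] 0.4 [-0.3  0.2 -0.5] 0.45 [ 0.3 -0.1  0.3] 0.5 [-0.8 -0.8  0.1] 0.55 [0.1 0.7 0.2] 0.6 [-0.4 -0.8  0.7] 0.65 [-0.7 -0.2  0.8] 0.7 [-0.4 -0.3 -0. ] 0.75 [ 0.   0.2 -0.1] 0.8 [-0.3 -0.3  0.3] 0.85 [-0.4 -0.1  0.3] 0.9 [0.5 0.1 0. ] 0.95 [ 0.2 -1.3  0.1] 1.0 [0.2 0.2 0.3] end t 14.97 tcp [ 0.54536083 -0.14657843  0.18644359] F [0.2 0.2 0.3] q [-0.    0.15  1.52 -0.71  1.46  0.03]
```

View pics/w3.png

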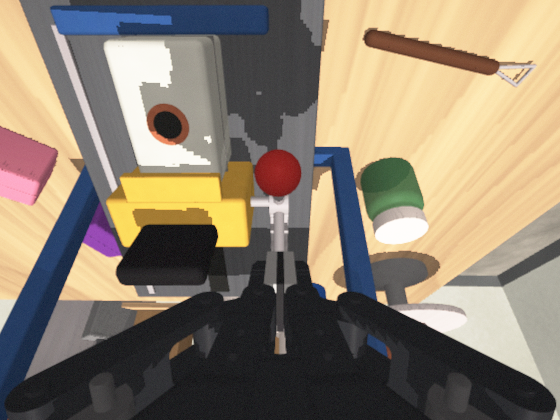

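The knob now sits downhill at (278,173), so the pawl is over. I'll back out, check the knob against the thrown position, and push the jaw.

```bash
cat >> h.py <<'E'
def knobcheck(w,j=0):
    P=cloud(w); h=cv2.cvtColor(w['frame'],cv2.COLOR_RGB2HSV).astype(int); k=((h[...,0]<6)|(h[...,0]>174))&(h[...,1]>170)&(h[...,2]>70)
    m,l,st,ce=cv2.connectedComponentsWithStats(k.astype(np.uint8)); i=1+st[1:,4].argmax(); T=w['world_to_cam']
    for ph in (1.2,1.4):
        x=T[:3,:3]@ball(ph,j)+T[:3,3]; print('pred',ph,(x[:2]/x[2]*w['fx']+[w['cx'],w['cy']]).round(1),end=' ')
    print('seen',ce[i].round(1),st[i])
E
python3 - <<'E'
from h import *
knobcheck(dict(np.load('w3.npz')))
q,y,n=tool(40); p=np.array(manip.get_position())
manip.move_straight(p-.08*y,v=.2)
manip.move_straight(B(76,0,84)-.08*y,v=.2); knobcheck(snap('wrist','w4'))
print('down',manip.move_straight(B(76,0,84),v=.12,max_force=8))
r=manip.move_straight(B(154,0,84),v=.04,max_force=25); info(r)
b=np.array(manip.get_position())-B0; print('bed x,z',b@BX*1000,b@BZ*1000)
E
```

```text
pred 1.2 [283.5 205.8] pred 1.4 [283.4 169.2] seen [277.5 172.6] [ 255  150   46   46 1640]
pred 1.2 [377.  229.4] pred 1.4 [376.9 204.9] seen [373.  207.5] [358 193  31  30 751]
down False
False t 19.07 tcp [ 0.48215593 -0.20752694  0.18025396] F [-0.8  6.3 -0.2] q [-0.13 -0.02  1.71 -0.71  1.36 -0.06]
bed x,z 153.3880130401317 83.90331742652953
```

```bash
python3 - <<'E'
from h import *
r=manip.move_straight(B(166,0,84),v=.03,max_force=25); info(r)
b=np.array(manip.get_position())-B0; print('bed x,z',b@BX*1000,b@BZ*1000)
q,y,n=tool(40)
p=np.array(manip.get_position()); manip.move_straight(p-.004*BX,v=.05); manip.move_straight(p-.015*BX-.10*y,v=.2)
w=snap('wrist','w5'); knobcheck(w,60); info('')
# jaw yellow top: bed coords
P=cloud(w); h=cv2.cvtColor(w['frame'],cv2.COLOR_RGB2HSV).astype(int)
k=(h[...,0]>20)&(h[...,0]<32)&(h[...,1]>150)&(h[...,2]>100); D=(P[k]-B0)*1000; D=D[(abs(D@CY)<50)&(abs(D@BZ-66)<4)]; print('jaw top bedx',np.percentile(D@BX,[2,50,98]),'y',np.percentile(D@CY,[2,98]))
E
```

```text
True t 19.38 tcp [ 0.48242711 -0.21068714  0.1810195 ] F [-0.6  6.1  1.5] q [-0.14 -0.02  1.71 -0.7   1.36 -0.07]
bed x,z 156.61326025774488 83.42589022880789
pred 1.2 [370.6 217.2] pred 1.4 [370.5 194.5] seen [366.6 196.8] [352 183  30  28 638]
 t 20.35 tcp [ 0.47841986 -0.13317594  0.25063834] F [-0.2  0.2  0.3] q [ 0.02 -0.08  1.62 -0.7   1.58 -0.04]
jaw top bedx [133.23070039 150.46469818 175.09518221] y [-44.27530234  39.30258921]
```

View pics/w5.png

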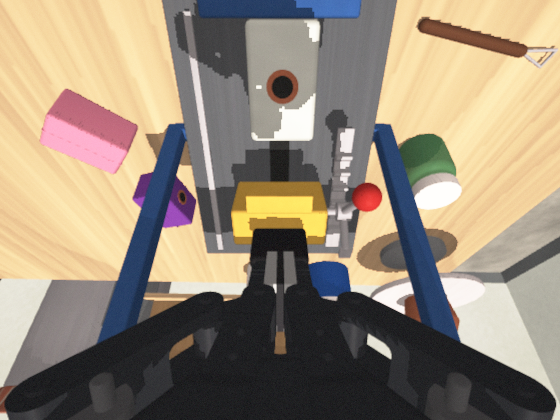

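The knob matches thrown with the jaw 60 mm back (same offset as before), and the jaw-top depth readings agree. The mould is free, with its pour hole at (282,87). I'll locate it precisely and grip it.

```bash
python3 - <<'E'
from h import *
w=dict(np.load('w5.npz')); P=cloud(w); D=(P-B0)*1000; bx,by,bz=D@BX,D@CY,D@BZ
h=cv2.cvtColor(w['frame'],cv2.COLOR_RGB2HSV).astype(int)
m=(abs(bz-55)<5)&(bx>-10)&(bx<100)&(abs(by)<45); r=cv2.minAreaRect(np.c_[bx[m],by[m]].astype(np.float32)); print('mould top rect',r,np.median(bz[m]))
T=w['world_to_cam']; x=T[:3,:3]@B(42.5,0,55)+T[:3,3]; print('pred hole',x[:2]/x[2]*w['fx']+[w['cx'],w['cy']])
q,y,n=tool(22); G=B(r[0][0],r[0][1],11)
for p in(G-.11*y,G,G+.15*Z): print(manip.inverse_kinematics(p,q))
manip.gripper_to(1.0); manip.reach(G-.11*y,q)
w=snap('wrist','w6'); P=cloud(w); D=(P-B0)*1000; bx,by,bz=D@BX,D@CY,D@BZ
m=(abs(bz-55)<5)&(bx>-10)&(bx<100)&(abs(by)<45); r=cv2.minAreaRect(np.c_[bx[m],by[m]].astype(np.float32)); print('mould top rect',r,np.median(bz[m])); info('')
E
```

```text
mould top rect ((44.2363395690918, -0.47986793518066406), (52.08386993408203, 83.6331787109375), 89.94519805908203) 54.71454500770887
pred hole [282.28876194  84.39489263]
[-0.05216123 -0.06079677  1.66943798 -0.38308499  1.49919937 -0.07632521]
[-0.13868711  0.05449638  1.76930643 -0.39614716  1.2677076  -0.07396383]
[-0.13868711 -0.08144115  1.59246912 -0.3771906   1.55773812 -0.19298598]
mould top rect ((43.830177307128906, -0.5068874359130859), (51.97368621826172, 84.07442474365234), 89.8936538696289) 54.67254284524054
 t 21.61 tcp [ 0.47682652 -0.0932453   0.17510279] F [-0.9 -1.   1.2] q [-0.05 -0.06  1.67 -0.39  1.5  -0.08]
```

View pics/w6.png

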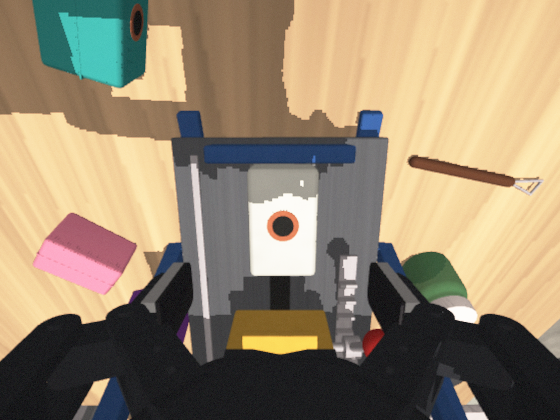

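The gripper is centred over the mould (hole at (283,226)) and both fingers are clear of the knob and jaw. Now I'll grip and lift.

```bash
python3 - <<'E'
from h import *
q,y,n=tool(22); G=B(43.5,-.5,11)
print('hit',manip.move_straight(G,v=.12,max_force=8)); info('at')
manip.gripper_to(0); print('width',manip.get_grip_width())
b=(np.array(manip.get_position())-B0)*1000; print('bed tcp',b@BX,b@CY,b@BZ); np.save('g.npy',[b@BX,b@CY,b@BZ])
manip.move_straight(B(43.5,-.5,51),v=.06); manip.move_straight(B(43.5,-.5,51)+.16*Z,v=.15); info('up'); print(manip.get_grip_width())
t=np.radians(14.7); bx=np.array([np.cos(t),np.sin(t),0]); by=np.array([-np.sin(t),np.cos(t),0])
M=np.array([.5457,.1997,0])-.010*bx+.062*by
q2=tool(0,1,-by,bx)[0]
try: manip.move_straight(M+.20*Z,rot=q2,v=.15)
except manip.IKError as e: print('IK',e); manip.reach(M+.20*Z,q2)
info('over'); print(M,manip.get_grip_width()); snap('scene','s7'); 
w=snap('wrist','w7')
E
```

```text
hit False
at t 22.68 tcp [ 0.47881826 -0.13297318  0.07238731] F [-0.4 -0.3  0.1] q [-0.14  0.05  1.77 -0.4   1.27 -0.07]
width 0.602207666346366
bed tcp 43.625527252839646 0.06379886911899309 11.783525060318967
up t 25.12 tcp [ 0.47719288 -0.11802151  0.26727497] F [ 0.5 -0.3 -4.2] q [-0.11 -0.1   1.52 -0.38  1.66 -0.2 ]
0.6001145442947505
over t 27.82 tcp [0.52035052 0.25686167 0.20014291] F [-0.9  0.7 -2.7] q [ 0.39  0.22  1.28 -0.    1.64  0.14]
[0.52029433 0.25713302 0.        ] 0.6043669744581955
```

View pics/w7.png

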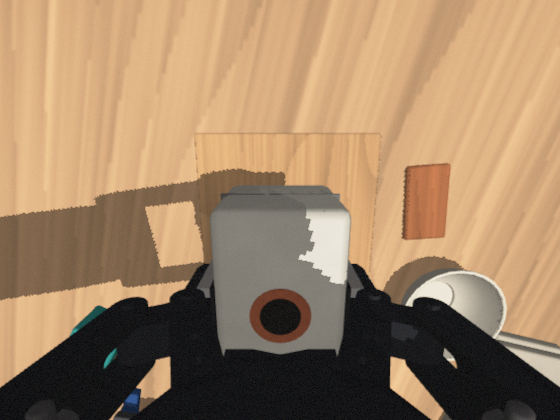

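View pics/s7.png

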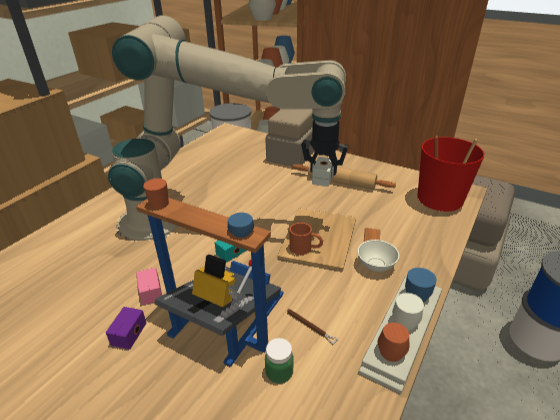

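The wrist view shows the mould held square to the board, hole up at (281,317). In the scene view the jaw is back and the pawl over. I'll check that the mould is level, then set it down.

```bash
python3 - <<'E'
from h import *
w=dict(np.load('w7.npz')); P=cloud(w); m=(abs(P[...,2]-.243)<.008)&(np.hypot(P[...,0]-.52,P[...,1]-.257)<.06)
v,u=np.indices(m.shape); m&=(u>225)&(u<338)&(v>205)&(v<345)
p=P[m]; A=np.c_[p[:,:2]-[.5203,.2571],np.ones(len(p))]; cf=np.linalg.lstsq(A,p[:,2],rcond=None)[0]; print('mould top slope,z',cf,len(p))
M=np.array([.5203,.2571,0]); zc=.018+.0118
manip.move_straight(M+(zc+.012)*Z,v=.12)
r=manip.move_straight(M+(zc-.002)*Z,v=.02,max_force=5); info(r)
E
```

```text
mould top slope,z [ 0.00533981 -0.02646973  0.24344007] 15499
True t 29.96 tcp [0.52031593 0.25712243 0.03034313] F [0.2 0.3 5.4] q [0.4  0.36 1.46 0.   1.32 0.14]
```

```bash
python3 - <<'E'
from h import *
manip.gripper_to(1.0); manip.dwell(.2); p=np.array(manip.get_position()); manip.move_straight(p+.16*Z,v=.12)
w=snap('wrist','w8'); P=cloud(w); info('up')
t=np.radians(14.7); bx=np.array([np.cos(t),np.sin(t),0]); by=np.array([-np.sin(t),np.cos(t),0]); c=np.array([.5457,.1997,0])
m=(abs(P[...,2]-.073)<.006)&(np.hypot(P[...,0]-.52,P[...,1]-.257)<.07); D=((P[m]-c)*1000)
r=cv2.minAreaRect(np.c_[D@bx,D@by].astype(np.float32)); print('mould in board',r,'top z',np.median(D[:,2]))
A=np.c_[D[:,:2],np.ones(len(D))]; print('slope',np.linalg.lstsq(A,D[:,2],rcond=None)[0][:2])
manip.move_straight(p+.30*Z,v=.2)
t0=dict(np.load('t0.npz')); t1=snap('top','t9'); s1=snap('scene','s9')
d=cv2.absdiff(t0['frame'],t1['frame']).max(2); 
T=t1['world_to_cam']
# bystanders: count of changed pixels in their boxes in top view
for nm,(a,b,e,f) in dict(mug=(232,258,195,225),jar=(344,356,158,185),bowl=(210,248,133,168),rib=(183,213,157,179),trim=(305,322,150,195)).items(): print(nm,(d[e:f,a:b]>40).sum())
s0=dict(np.load('s0.npz'))['frame']; x=np.hstack([t1['frame'][120:300,160:400],s1['frame'][180:360,180:420]])
cv2.imwrite('pics/final.png',cv2.resize(x,None,fx=1.6,fy=1.6)[:,:,::-1]); info('')
E
```

```text
up t 32.13 tcp [0.51887592 0.25651727 0.18797955] F [-0.1 -0.3  0.6] q [0.4  0.22 1.3  0.   1.62 0.14]
mould in board ((-12.003528594970703, 61.765052795410156), (85.25138092041016, 52.11530685424805), 89.95872497558594) top z 73.3034278395332
slope [ 0.00206627 -0.00505252]
mug 82
jar 0
bowl 0
rib 130
trim 0
 t 33.08 tcp [0.51888775 0.25650148 0.32689793] F [-0.4 -0.2  0.3] q [0.4  0.21 1.03 0.   1.9  0.14]
```

View pics/final.png

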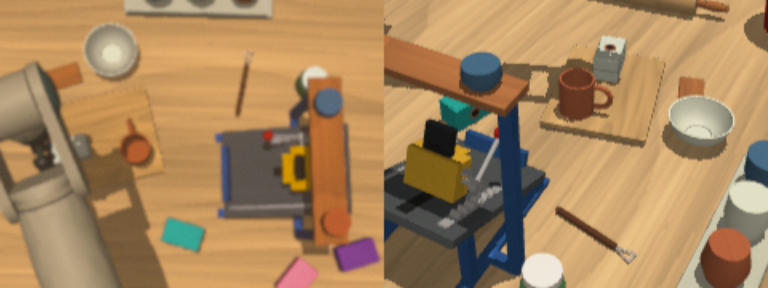

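The mould is upright on the bare end of the board, the pawl is over and the jaw back. In these two views nothing else appears to have moved; the mug and rib pixel changes look like the arm's shadow and the arm covering part of the rib. Handing in.

```bash
python3 -c "
from h import *
manip.dwell(.3); manip.job_done(); info('done')"
```

```text
the job is handed in; nothing more can be done
the job is handed in; nothing more can be done
```

I finished the job and handed it in at about 33 s of the 69 s allowed; the system gives no verdict.

**What I did:** I hooked the pawl over along its arc and pushed the jaw back to its stop. I then gripped the mould square to the bed, lifted it out, and set it down until about 5 N of contact before letting go.

**One miss:** the first try at the pawl stopped on a force trip set too low, and the pawl fell back. The second, slower try threw it over.

**Last checks:**
- **Pawl:** measured after the jaw push, the knob was within about 4 px of its fully thrown position. It still leans downhill in the final pictures.
- **Jaw:** the same knob reading and the jaw's depth readings put it about 60 mm back, and it still looks that way.
- **Mould:** it lies at board x −12 mm, y +62 mm, with its top at 73.3 mm (expected 73) and a slope of about 0.005 rad. While still gripped it read about 0.027 rad, and it settled flat on release.
- **Bystanders:** the jar, bowl and trimmer showed no pixel change. The mug and rib areas did change, which I put down to the arm's shadow and the arm covering part of the rib; I did not measure their positions again.
- **Robot:** the gripper was well clear of everything, at a height of 0.33 m.

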